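Open the metering head

ROBOT

A 6-joint arm with a two-finger parallel gripper is mounted at the origin on the work surface. World frame = base frame: x ahead of the robot, y to its left, z up, the work surface at z = 0. Lengths are in mm, angles in rad, forces in N, time in s.
With the tool pointing down it reaches from about 400 to 925 mm from the base axis. Payload 12.5 kg.
Tool frame: the origin (TCP) lies at the very end of the fingers, on their centre line; the grasp point (between the pads) lies 19 mm behind it; z points along the fingers, x is the direction in which the jaws open and shut, and the axes are right-handed (so a half turn about z gives the same grasp; the last joint's range is limited). The gripper opens to 95 mm and grips with 3 to 60 N. Pads are 20 mm wide; open, the fingers measure 119 mm over their backs; the gripper's body (75 mm by 180 mm) begins 59 mm behind the grasp point.
Start: joints at [-1.367, 0.491, 1.559, -0, 1.092, -0.106], TCP at [190.566, -595.258, 214.661] pointing down, gripper open.
Joint ranges: [-3.1, 3.1], [-0.84, 2.19], [0.05, 2.79], [-1.13, 4.28], [0.06, 2.93], [-2.69, 2.69]. Speed limits (rad/s): [2.22, 2.22, 2.79, 3.14, 3.14, 3.14].

INTERFACE

Orientations are given as [roll, pitch, yaw] about the fixed x, y, z axes, in that order (R = Rz(yaw) Ry(pitch) Rx(roll)).
In Python, from cell import env gives the robot as it stands.
- The arm moves only by the tool arm_command, never from a script. Its argument "motion" is one flat list of numbers, 7 for each row, row after row: the opening, from -1 (shut) to 1 (fully open), then the shift along the tool's x, y, z in mm, then the turn, a rotation vector about the tool's x, y, z in degrees. In form: [fingers, dx, dy, dz, rx, ry, rz, fingers, dx, dy, dz, rx, ry, rz, ...]. A call has 1 to 20 rows; each row is the pose to reach, as a shift and turn from the pose commanded when the call began, along the tool's axes at that moment; what a row does not reach only later rows make up. A row lasts 1/10 s, in which the tool goes at most 50 mm and 8.59 degrees, less where a joint would pass 70% of its speed; a pose out of reach is approached as far as the arm can. A call with a gripper value outside its range is refused whole. The fingers move at their own pace and stop on an object; the grip force is fixed at half the most. Time passes only in rows, so rows that repeat a pose let the fingers close. It gives the time, the measured TCP pose, the force and the opening at its end, in the units of the state.
- env.state(): the state, without advancing time (a new reading comes with each control period).
- env.read_camera(name): name is "scene" or "top" or "wrist"; returns (picture, depth): 384x512x3 uint8, red, green, blue; 384x512 float32, mm along the optical axis (not along the pixel's ray), 0 where there is no reading.
- env.calibration(name): a dict with "fx", "fy", "cx", "cy" (pixels), "cam_to_world" (4x4, takes a point from camera to world coordinates). Camera axes: x right, y down, z forward; pixel columns grow to the right and rows downward; lengths in mm; the calibration is good to about 2 mm. The wrist camera is an equidistant fisheye: a pixel r from the principal point sees the ray r / f radians off the axis. A picture is of the moment at which its call begins: read the wrist's pose just before it. calibration takes no time and is no camera call; for the wrist camera it gives the pose at the moment of the call.
- env.job_done(): hands the job in, once; it reports no verdict.
Trained networks look in the newest picture that a camera, given by its name, has taken for a name from the list of things; names that differ only in an ending like _2 or _b are one class to them, and where a whole thing is asked for, a point or a joint stands for the part that bears it (a point fixed in the world has none). Each returns a list of dicts, best first, with "confidence" (0 to 1); they miss things now and then, are a little off and sometimes report something else, mostly with a low value. They report only what shows in the picture. A call takes as long as a camera call. They do not tell look-alikes from the thing itself.
- env.recognise(camera, label): "location" ([column, row] in pixels, amid what is visible of it).
- env.silhouettes(camera, label): "region" (384x512 bool, what is visible of it) and "location" ([column, row] in pixels, amid what is visible of it).
- env.spot_point(camera, label): "location" ([column, row] in pixels: a listed point, or the origin of a listed thing).
The state is a dict: "t": time; "joints": joint angles; "qvel": joint speeds; "tau": joint torques, N m; "eef_pos": TCP position; "tcp_rot": TCP orientation; "ft_force": force on the tool from outside, world axes, zero at the start; "moment": the same for the moment, N m; "opening": opening from 0.0 (shut) to 1.0 (fully open).
Only numpy, scipy, OpenCV 4.12 (cv2) and the standard library are available. Lean on these libraries where they do the work, as an engineer would, in place of code of your own. Each camera call takes 0.05 s, during which the arm holds its last target.

TASK

Swing the yellow-knobbed shut-off lever beside the metering head all the way over to its other stop, and leave it there. Then unscrew the head's black cap anticlockwise, re-gripping as needed, lift it off and set it down without dropping it, crown up, in the empty compartment of the blue tray. Do not disturb the other things on the bench.

Things in the scene. Friction and masses are not known exactly. Their poses are not given: they have to be found in the camera images.
- cap_mid (a point): Centre (half-way up) of the black ribbed screw cap: cylinder 54 mm in diameter, 46 mm high, about 0.12 kg; z up its axis, +x along the white pointer line on its crown. Screwed on, this point is 81 to 83 mm above the bench. Loosening takes about 0.2 N m: grip across the diameter with 20 to 40 N. It stays where it is left between twists. To clear the neck raise it 45 mm.
- pot: Metering head, fixed round aluminium pot; origin on the cap's axis at bench height, x towards the shut-off valve, z up. The cap turns anticlockwise from above: its pointer starts 0.32 to 0.62 rad from this x (yaw), the cap comes free from 2.63 rad on (a spring pops it up 2 to 3 mm) and a stop ends the turn at about 2.9 rad, with the pointer by the green mark on the shoulder.
- pot_top (a point): Centre of the top of the head's fixed neck, on the cap's axis, 82 mm above the bench, inside the cap at the start; axes as the pot. The pot's shoulder below the cap has radius 34 mm, 45 mm above the bench; its flange at the bench has radius 45 mm.
- valve (a joint): Angle of the shut-off lever, rad: 0 leaning 0.55 rad to the pot's -y side, 1.1 leaning 0.55 rad to its +y side, where it is shut (both are hard stops). It swings along the pot's y, is light (about 1 N at the knob) and stays where it is left.
- valve_tip (a point): Centre of the yellow ball knob, 26 mm in diameter, on the end of the shut-off lever, 60 mm from the pivot; 73 mm above the bench at either stop, 82 mm upright. The pivot is 22 mm above the bench, 125 mm from the pot's axis along the pot's x, on a block 25 mm high, 50 mm along the pot's x and 70 mm along its y.
- tray: Blue tray fixed to the bench, 170 mm along its x, 250 mm along its y, 40 mm high, floor and walls 5 mm thick, with a wall as high as the sides across its middle (y = 0). Origin: centre of its underside. The compartment on its +y side is empty, the other holds fittings. The grey bin of the same shape is not to be used.
- tray_empty (a point): Centre of the floor (its upper face) of the tray's empty compartment, whose inside is 160 mm along the tray's x and 117 mm along its y. The cap's centre is 23 mm above this point when it stands there.
- fitting: Brass fitting, 30 mm across and 44 mm high, standing in the tray's other compartment; leave alone.
- coupler: Steel coupler, 24 mm across and 50 mm high, standing in the tray's other compartment; leave alone.
- meter: Orange multimeter, 190 x 90 x 36 mm, lying on the bench; leave alone.
- mixer: Green mixing nozzle, about 190 mm long and 24 mm thick, lying on the bench on the robot's right; leave alone.
- can: Blue can, 66 mm across and 95 mm high, standing on the bench; leave alone.
- jar: Jar with a yellow lid, 70 mm across and 90 mm high, standing on the bench; leave alone.
- wrench: Steel wrench, 180 mm long, lying flat on the bench on the robot's left; leave alone.
Not all that is in view belongs to the job. Leave any turquoise look-alike of the part that bears cap_mid alone.

How it is judged:
By the outcome, as a careful person would: the job done as asked, in the order asked, and still so for the second after the job is handed in, with the robot touching nothing.
It also fails if it takes over 67 s, if anything falls off the work surface, if the arm or the gripper's body presses on something with over 40 N, if the wrist force passes 120 N, or if a joint passes its speed limit or range.

## Working session

There is one attempt and no reset: what is moved stays moved. The work goes in short steps, Python scripts to look and compute and a tool call to move; the robot and the scene stay as the last step left them, time stands still between calls to the robot, and variables do not carry over. Pictures are saved under pics/ and viewed, and the job is handed in when it is done.

Besides the shell and the picture viewer there is one more tool, called after "Request:" as name(argument=value, ...), one argument or row to a line, values as JSON. arm_command: Moves the arm, as the interface text tells. Its arguments: {"type":"object","properties":{"motion":{"type":"array","items":{"type":"number"}}},"required":["motion"]}

```bash
ls; mkdir -p pics
python3 - <<'E'
from cell import env
import cv2,numpy as np
print(env.state())
for n in ["scene","top"]:
    p,d=env.read_camera(n); cv2.imwrite(f"pics/{n}0.png",p[:,:,::-1]); np.savez(f"{n}0.npz",p=p,d=d)
    c=env.calibration(n); print(n,c)
    for l in ["cap_mid","pot","pot_top","valve_tip","tray","tray_empty"]:
        print(l,[(np.round(r["location"],1),round(r["confidence"],2)) for r in env.spot_point(n,l)][:4])
E
```

```text
pics
{'t': 0.0, 'joints': array([-1.36660371e+00,  4.91568532e-01,  1.55941345e+00,  9.91935830e-06,
        1.09169603e+00, -1.05587439e-01]), 'qvel': array([ 0.00059208, -0.00093623,  0.00190107, -0.00118758, -0.0003835 ,
        0.00067999]), 'tau': array([ 1.50562708e-03, -6.12649369e+01, -2.58187670e+01,  6.93025533e-02,
        4.81435668e-02, -8.78623246e-05]), 'eef_pos': array([ 190.51632949, -595.01911536,  214.06856981]), 'tcp_rot': array([-3.14146952e+00,  1.07838655e-03, -1.26102078e+00]), 'ft_force': array([0.32252726, 0.2111729 , 0.28969913]), 'moment': array([ 0.03940378, -0.02582334,  0.03478817]), 'opening': 1.0003622097938487}
scene {'fx': 473.4917611301954, 'fy': 473.4917611301954, 'cx': 259.1411930364172, 'cy': 194.18087237791656, 'cam_to_world': array([[-7.10777135e-01,  4.45663819e-01, -5.44223873e-01,
         1.11520959e+03],
       [ 7.03365756e-01,  4.40929987e-01, -5.57545837e-01,
         5.63564124e+02],
       [-8.51338190e-03, -7.79079269e-01, -6.26867622e-01,
         7.06926831e+02],
       [ 0.00000000e+00,  0.00000000e+00,  0.00000000e+00,
         
[... 474 characters left out ...]
9752057728, 'cam_to_world': array([[ 6.50680749e-03, -9.98302464e-01,  5.78779129e-02,
         5.04675819e+02],
       [-9.99740058e-01, -7.75910677e-03, -2.14385633e-02,
         2.33704388e+01],
       [ 2.18512515e-02, -5.77233714e-02, -9.98093450e-01,
         1.21570720e+03],
       [ 0.00000000e+00,  0.00000000e+00,  0.00000000e+00,
         1.00000000e+00]])}
cap_mid [(array([257.4, 226.1]), 0.92), (array([256.8, 228.2]), 0.73), (array([274.1, 267.8]), 0.56), (array([219.7, 177.3]), 0.55)]
pot [(array([254.8, 225.7]), 0.77)]
pot_top [(array([253.8, 230.4]), 0.59)]
valve_tip [(array([273.2, 177.8]), 0.47)]
tray [(array([151.4, 197.5]), 0.72)]
tray_empty [(array([127.8, 193.7]), 0.58)]
```

View pics/scene0.png

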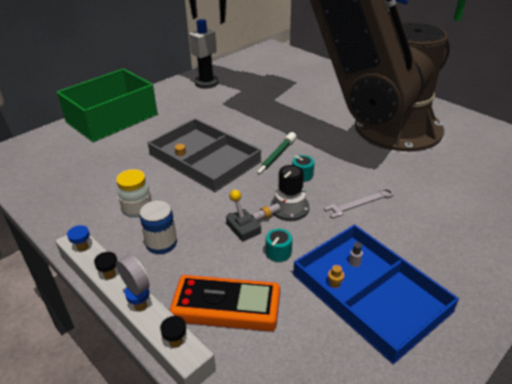

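View pics/top0.png

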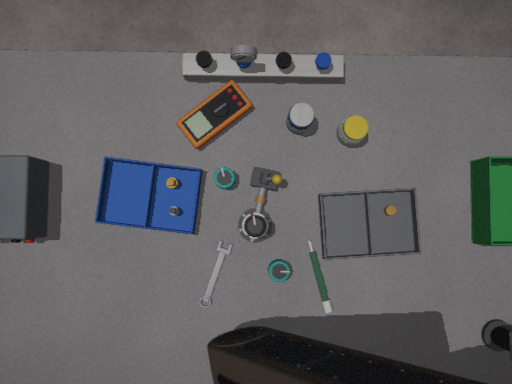

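Run:
```python
import cv2,numpy as np
a=np.load("top0.npz")["p"][130:290,170:330,::-1]
b=np.load("scene0.npz")["p"][130:290,200:360,::-1]
c=np.hstack([cv2.resize(x,(400,400),interpolation=cv2.INTER_CUBIC) for x in (a,b)])
cv2.imwrite("pics/crop0.png",c)
```

```text
(no output)
```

View pics/crop0.png

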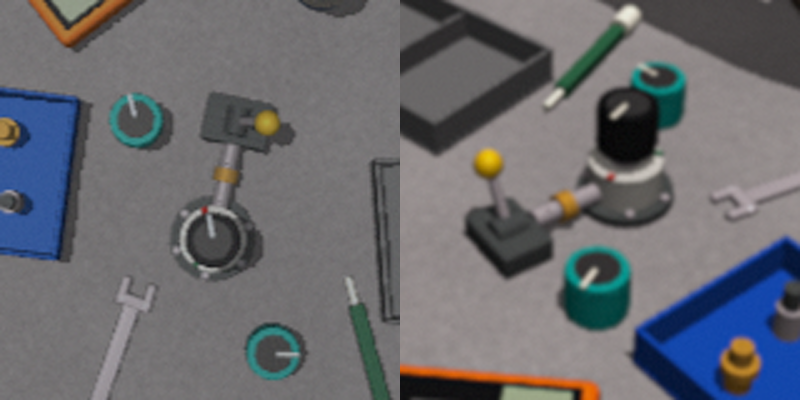

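The black cap is at top (255,225) and scene (290,180). It could be mistaken for the turquoise look-alikes at top (224,178) and (280,271), or for the black-capped bottles on the rail at (204,60) and (284,60). The crop confirms that the black ribbed cap on the pot, with the valve pipe attached, is the target. The lever leans to -y, with its knob at top (277,179).

```bash
cat > h.py <<'E'
import numpy as np,cv2
from cell import env
def ray(n,px,c=None):
    c=c or env.calibration(n); M=c["cam_to_world"]
    x=(px[0]-c["cx"])/c["fx"]; y=(px[1]-c["cy"])/c["fy"]
    if n=="wrist":
        r=np.hypot(x,y); d=np.array([x/r*np.sin(r),y/r*np.sin(r),np.cos(r)]) if r>1e-9 else np.array([0,0,1.])
    else: d=np.array([x,y,1.])
    return M[:3,3],M[:3,:3]@d
def atz(n,px,z,c=None):
    o,d=ray(n,px,c); return o+d*(z-o[2])/d[2]
def proj(n,P,c=None):
    c=c or env.calibration(n); M=c["cam_to_world"]; q=M[:3,:3].T@(np.asarray(P,float)-M[:3,3])
    if n=="wrist":
        t=np.arctan2(np.hypot(q[0],q[1]),q[2]); h=np.hypot(q[0],q[1]); u=q[:2]/h*t
    else: u=q[:2]/q[2]
    return np.array([c["fx"]*u[0]+c["cx"],c["fy"]*u[1]+c["cy"]])
E
python3 - <<'E'
from h import *
np.set_printoptions(suppress=True,precision=1)
print(atz("top",(255.5,225),105),"knob top",atz("top",(277,179.5),73),"knob sc",atz("scene",(235.5,195.5),73))
print("cap crown scene",atz("scene",(291,172.5),105))
print("tray corners",[atz("top",p,40)[:2] for p in [(104,158),(202,167),(195,233),(97,223)]])
# silhouettes
for n in["top","scene"]:
  for l,z in [("valve_tip",73),("cap_mid",82)]:
    for r in env.silhouettes(n,l)[:3]:
        m=r["region"]; v,u=np.nonzero(m); print(n,l,round(r["confidence"],2),len(u),u.min(),u.max(),v.min(),v.max(),atz(n,r["location"],z))
p,d=env.read_camera("wrist"); cv2.imwrite("pics/w0.png",p[:,:,::-1]); c=env.calibration("wrist");print(c); print(env.state()["t"])
E
```

```text
[483.6  16.8 105. ] knob top [596.8 -36.3  73. ] knob sc [603.4 -32.9  73. ]
cap crown scene [492.2  24.  105. ]
tray corners [array([650.9, 405.3]), array([630. , 154.9]), array([461.1, 170.3]), array([485. , 418.6])]
top valve_tip 0.42 102 266 281 174 183 [599.9 -25.7  73. ]
top cap_mid 0.96 343 268 287 260 281 [373.6 -38.8  82. ]
top cap_mid 0.81 358 214 234 167 188 [603.9  95.6  82. ]
top cap_mid 0.8 366 245 264 215 236 [477.   14.4  82. ]
scene valve_tip 0.59 201 230 243 190 216 [613.3 -19.6  73. ]
scene valve_tip 0.34 11460 293 458 225 363 [611.5 334.3  73. ]
scene cap_mid 0.76 375 292 314 155 182 [409.3  -3.3  82. ]
scene cap_mid 0.72 686 279 303 165 195 [484.6  21.4  82. ]
scene cap_mid 0.57 779 266 292 229 262 [652.8 147.8  82. ]
{'fx': 297.3186396354542, 'fy': 297.3186396354542, 'cx': 262.0102005264043, 'cy': 190.40153838334365, 'cam_to_world': array([[   0.3,   -0.9,   -0.3,  262.9],
       [  -1. ,   -0.3,   -0.1, -572.7],
       [   0. ,    0.3,   -1. ,  384.3],
       [   0. ,    0. ,    0. ,    1. ]])}
0.95
```

View pics/w0.png

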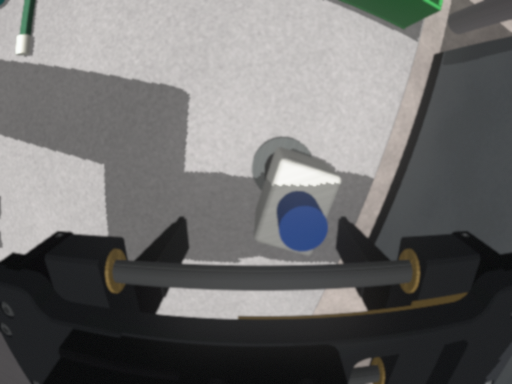

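```bash
cat >> h.py <<'E'
from scipy.spatial.transform import Rotation as Ro
def plan(P,yaw,start=None,syaw=None):
    s=env.state(); R=Ro.from_euler('xyz',s["tcp_rot"]); p=s["eef_pos"]
    if start is not None: p=np.array(start)
    d=R.inv().apply(np.array(P)-p); rv=(R.inv()*Ro.from_euler('xyz',[np.pi,0,yaw])).as_rotvec(degrees=True)
    return np.round(np.r_[d,rv],1).tolist()
E
python3 - <<'E'
from h import *
print(plan([280,-480,280],-1.4));print(plan([430,-300,280],-1.6));print(plan([470,0,254],-1.77))
E
```

```text
[-82.5, -120.3, -65.4, 0.0, -0.0, 8.0]
[-208.2, -318.1, -65.4, 0.0, -0.0, 19.4]
[-481.7, -447.6, -39.4, 0.0, -0.0, 29.2]
```

Request:
arm_command(
  motion=[-1,0,0,-45,0,0,0,-1,-40,-60,-65,0,0,4,-1,-82,-120,-65,0,0,8,-1,-82,-120,-65,0,0,8,-1,-115,-170,-65,0,0,10,-1,-150,-220,-65,0,0,13,-1,-180,-270,-65,0,0,16,-1,-208,-318,-65,0,0,19,-1,-250,-350,-65,0,0,22,-1,-290,-370,-60,0,0,25,-1,-330,-390,-55,0,0,29,-1,-370,-408,-50,0,0,29,-1,-410,-425,-45,0,0,29,-1,-450,-440,-40,0,0,29,-1,-482,-448,-40,0,0,29,-1,-482,-448,-40,0,0,29,-1,-482,-448,-40,0,0,29],
)

```text
t: 2.65
eef_pos: [470.3, 0.9, 254.8]
tcp_rot: [-3.141, -0.0, -1.765]
ft_force: [-0.3, -0.0, 1.2]
opening: 0.004
```

Run:
```python
from h import *
np.set_printoptions(suppress=True,precision=2)
s=env.state(); print(s["t"],s["eef_pos"],s["tcp_rot"],s["joints"])
p,d=env.read_camera("wrist"); c=env.calibration("wrist"); cv2.imwrite("pics/w1.png",p[:,:,::-1]); np.savez("w1.npz",p=p,d=d,**{k:np.array(v) for k,v in c.items()})
for l,z in [("valve_tip",73),("cap_mid",82),("pot",0),("pot_top",82)]:
    print(l,[(np.round(r["location"],1),round(r["confidence"],2),atz("wrist",r["location"],z,c)) for r in env.spot_point("wrist",l)][:3])
```

```text
2.65 [470.34   0.93 254.77] [-3.14 -0.   -1.77] [-0.14  0.22  1.87 -0.    1.05  1.63]
valve_tip [(array([268.9,  59.4]), 0.83, array([601.66, -34.81,  73.  ]))]
cap_mid [(array([172.6,  84.2]), 0.71, array([597.07,  80.45,  82.  ])), (array([242.2, 169.7]), 0.7, array([480.13,  21.12,  82.  ]))]
pot [(array([248.5, 154.6]), 0.72, array([484.63,  16.28,   0.  ]))]
pot_top []
```

View pics/w1.png

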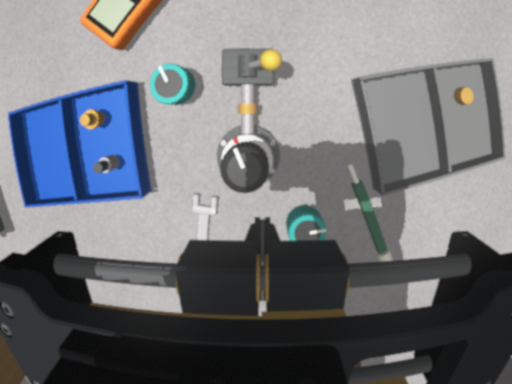

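Run:
```python
from h import *
np.set_printoptions(suppress=True,precision=1)
z=np.load("w1.npz"); p=z["p"]; d=z["d"]
cv2.imwrite("pics/w1c.png",cv2.resize(p[40:200,200:300,::-1],None,fx=5*.75,fy=3.75,interpolation=cv2.INTER_CUBIC))
c={k:(z[k] if k=="cam_to_world" else float(z[k])) for k in ["fx","fy","cx","cy","cam_to_world"]}
# back-project depth to world, look at z>95 near cap
M=c["cam_to_world"]
V,U=np.mgrid[0:384,0:512]; x=(U-c["cx"])/c["fx"]; y=(V-c["cy"])/c["fy"]; r=np.hypot(x,y)+1e-9
D=np.stack([x/r*np.tan(r),y/r*np.tan(r),np.ones_like(r)],-1)*d[...,None]
W=D@M[:3,:3].T+M[:3,3]
np.save("W1.npy",W)
h=W[...,2]
m=(h>97)&(h<115)&(abs(W[...,0]-485)<60)&(abs(W[...,1]-18)<60)&(d>0)
print("crown",m.sum(),W[m].mean(0),W[m].min(0),W[m].max(0), np.median(h[m]))
v,u=np.nonzero(m); (cc,rad)=cv2.minEnclosingCircle(np.stack([u,v],1).astype(np.float32)); print(cc,rad,atz("wrist",cc,105,c))
hsv=cv2.cvtColor(p,cv2.COLOR_RGB2HSV)
k=(hsv[...,0]>20)&(hsv[...,0]<32)&(hsv[...,1]>150)&(V<80)&(U>250)&(U<290)
v,u=np.nonzero(k); print("knob px",u.mean(),v.mean(),len(u),u.min(),u.max(),v.min(),v.max(),atz("wrist",(u.mean(),v.mean()),73,c))
v,u=np.nonzero((h>35)&(h<46)&(np.hypot(W[...,0]-485,W[...,1]-18)<38)); 
# block top, z~25
m=(abs(h-25)<4)&(abs(W[...,0]-605)<50)&(abs(W[...,1]+6)<60); 
rect=cv2.minAreaRect(W[m][:,:2].astype(np.float32)); print("block",m.sum(),rect)
# tray rim
b=(hsv[...,0]>105)&(hsv[...,0]<125)&(hsv[...,1]>150)&(abs(h-40)<4)
print("tray",b.sum(),cv2.boxPoints(cv2.minAreaRect(W[b][:,:2].astype(np.float32))),cv2.minAreaRect(W[b][:,:2].astype(np.float32)))
```

```text
crown 1860 [485.4  16.3 104.8] [456.7  -9.8  97.2] [512.2  44.4 107.6] 104.96687447216871
(244.5, 168.0) 24.824481964111328 [485.8  15.8 105. ]
knob px 270.35593220338984 60.46610169491525 118 262 279 51 68 [600.1 -36.2  73. ]
block 1448 ((591.9871826171875, -4.219276428222656), (69.54110717773438, 79.05089569091797), 78.82978057861328)
tray 1086 [[462.7 175.4]
 [627.5 156. ]
 [656.5 402.4]
 [491.6 421.8]] ((559.5797119140625, 288.92596435546875), (248.08245849609375, 165.9622802734375), 83.29530334472656)
```

View pics/w1c.png

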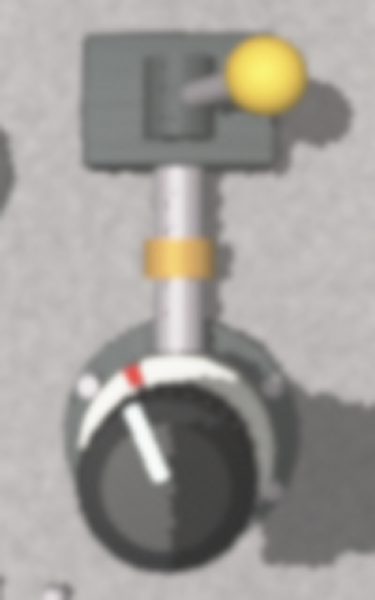

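Run:
```python
from h import *
k=np.array([600.5,-36.5]); y=np.array([.184,.983])
for s,z in [(-45,120),(-45,66),(-20,66),(20,68),(37,66),(40,66)]:
    print(s,z,plan(list(k+s*y)+[z],-1.756))
```

```text
-45 120 [54.5, -135.2, 134.7, -0.0, -0.0, -0.7]
-45 66 [54.5, -135.2, 188.7, -0.0, -0.0, -0.7]
-20 66 [29.5, -134.8, 188.7, -0.0, -0.0, -0.7]
20 68 [-10.5, -134.3, 186.6, -0.0, -0.0, -0.7]
37 66 [-27.5, -134.1, 188.6, -0.0, -0.0, -0.7]
40 66 [-30.5, -134.1, 188.6, -0.0, -0.0, -0.7]
```

Request:
arm_command(
  motion=[-1,20,-45,40,0,0,0,-1,40,-90,85,0,0,0,-1,54,-135,130,0,0,0,-1,54,-135,160,0,0,0,-1,54,-135,188,0,0,0,-1,54,-135,188,0,0,0,-1,44,-135,188,0,0,0,-1,32,-135,188,0,0,0,-1,20,-135,186,0,0,0,-1,8,-135,186,0,0,0,-1,-4,-135,187,0,0,0,-1,-16,-135,188,0,0,0,-1,-24,-134,188,0,0,0,-1,-24,-134,188,0,0,0],
)

```text
t: 4.3
eef_pos: [606.3, -0.7, 66.9]
tcp_rot: [-3.142, 0.0, -1.766]
ft_force: [-0.3, -0.4, -0.9]
opening: 0.004
```

Run:
```python
from h import *
s=env.state(); print(s["t"],s["eef_pos"],s["ft_force"])
p,d=env.read_camera("scene"); q,_=env.read_camera("wrist")
cv2.imwrite("pics/v1.png",np.hstack([cv2.resize(p[150:270,180:320,::-1],(400,343)),cv2.resize(q[:,:,::-1],(400,343))]))
```

```text
4.3 [606.3155127   -0.66872642  66.924673  ] [-0.32652837 -0.3710626  -0.94887789]
```

View pics/v1.png

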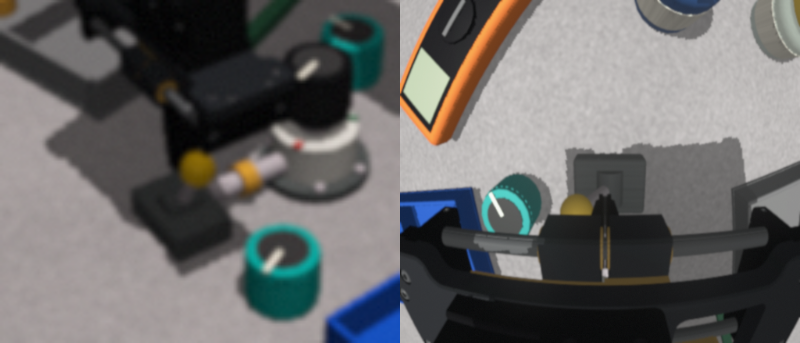

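The lever is past upright and the finger is behind the knob. I'll push on in small steps to the stop.

Request:
arm_command(
  motion=[-1,-3,0,0,0,0,0,-1,-6,0,0,0,0,0,-1,-6,0,0,0,0,0],
)

```text
t: 4.7
eef_pos: [607.6, 3.7, 66.5]
tcp_rot: [3.141, -0.0, -1.767]
ft_force: [0.3, -0.0, -0.0]
opening: 0.004
```

Request:
arm_command(
  motion=[-1,-2,0,0,0,0,0,-1,-3,0,0,0,0,0,-1,-3,0,0,0,0,0],
)

```text
t: 5.0
eef_pos: [608.1, 6.2, 66.5]
tcp_rot: [3.141, -0.001, -1.767]
ft_force: [-0.3, -4.7, -0.8]
opening: 0.007
```

Request:
arm_command(
  motion=[-1,-2,0,0,0,0,0,-1,-2,0,0,0,0,0],
)

```text
t: 5.2
eef_pos: [608.2, 6.8, 66.4]
tcp_rot: [3.141, -0.003, -1.767]
ft_force: [-2.5, -15.4, -1.0]
opening: 0.005
```

Run:
```python
from h import *
print(plan([485.5,16.3,150],-1.77)); print(plan([485.5,16.3,63],-1.77))
```

```text
[14.8, 122.2, -83.4, 0.0, -0.1, 0.2]
[14.5, 122.2, 3.6, 0.0, -0.1, 0.2]
```

Request:
arm_command(
  motion=[-1,15,0,0,0,0,0,-1,18,0,-40,0,0,0,-1,18,0,-84,0,0,0,1,18,40,-84,0,0,0,1,18,85,-84,0,0,0,1,18,122,-84,0,0,0,1,18,122,-84,0,0,0,1,18,122,-84,0,0,0],
)

```text
t: 6.0
eef_pos: [485.6, 14.6, 151.2]
tcp_rot: [-3.14, 0.0, -1.767]
ft_force: [-0.1, 0.5, 0.0]
opening: 0.371
```

Run:
```python
from h import *
np.set_printoptions(suppress=True,precision=1)
s=env.state(); print(s["t"],s["eef_pos"],s["tcp_rot"],s["opening"])
print(plan([485.5,16.3,63],-1.77))
q,d=env.read_camera("wrist"); p,_=env.read_camera("scene");c=env.calibration("wrist")
print("knob", [(atz("wrist",r["location"],73,c),r["confidence"]) for r in env.spot_point("wrist","valve_tip")])
cv2.imwrite("pics/v2.png",np.hstack([cv2.resize(p[150:270,180:320,::-1],(400,343)),cv2.resize(q[:,:,::-1],(400,343))]))
```

```text
6.0 [485.6  14.6 151.2] [-3.1  0.  -1.8] 0.37140360487445984
[-1.6, 0.5, 88.2, -0.1, 0.0, 0.2]
knob [(array([ 396., -117.,   73.]), 0.65), (array([613.4,  23. ,  73. ]), 0.62)]
```

View pics/v2.png

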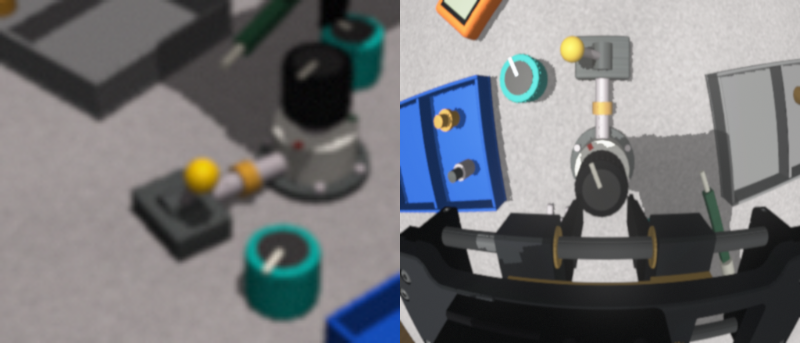

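The lever is shut: the knob reads (613,23) and I predicted (612,24.5). Next I'll open fully and re-measure the crown.

Request:
arm_command(
  motion=[1,0,0,0,0,0,0,1,0,0,0,0,0,0,1,0,0,0,0,0,0,1,0,0,0,0,0,0,1,0,0,0,0,0,0,1,0,0,0,0,0,0],
)

```text
t: 6.75
eef_pos: [485.4, 14.7, 150.6]
tcp_rot: [-3.142, -0.0, -1.767]
ft_force: [-0.6, -0.1, 0.6]
opening: 0.98
```

Run:
```python
from h import *
np.set_printoptions(suppress=True,precision=1)
s=env.state(); print(s["t"],s["eef_pos"],s["tcp_rot"],s["opening"])
p,d=env.read_camera("wrist");c=env.calibration("wrist")
M=c["cam_to_world"]
V,U=np.mgrid[0:384,0:512]; x=(U-c["cx"])/c["fx"]; y=(V-c["cy"])/c["fy"]; r=np.hypot(x,y)+1e-9
W=(np.stack([x/r*np.tan(r),y/r*np.tan(r),np.ones_like(r)],-1)*d[...,None])@M[:3,:3].T+M[:3,3]
m=(abs(W[...,2]-105)<4)&(np.hypot(W[...,0]-485,W[...,1]-17)<32)&(d>0)
print(m.sum(),W[m].mean(0),W[m].min(0),W[m].max(0)); v,u=np.nonzero(m)
(cc,rad)=cv2.minEnclosingCircle(W[m][:,:2].astype(np.float32)); print(cc,rad)
cv2.imwrite("pics/w3.png",cv2.resize(p[120:260,170:310,::-1],None,fx=3.5,fy=3.5))
```

```text
6.75 [485.4  14.7 150.6] [-3.1 -0.  -1.8] 0.9800106070585534
3453 [485.7  17.5 105.1] [458.1  -8.7 101. ] [510.6  44.5 107.6]
(484.6393737792969, 18.17890167236328) 27.15982437133789
```

View pics/w3.png

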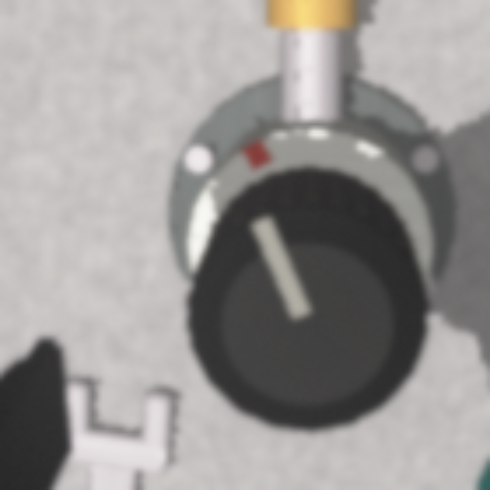

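Request:
arm_command(
  motion=[1,-2.8,1,0,0,0,0,1,-2.8,1,35,0,0,0,1,-2.8,1,65,0,0,0,1,-2.8,1,88,0,0,0,1,-2.8,1,88,0,0,0,-1,-2.8,1,88,0,0,0,-1,-2.8,1,88,0,0,0,-1,-2.8,1,88,0,0,0,-1,-2.8,1,88,0,0,0,-1,-2.8,1,88,0,0,0,-1,-2.8,1,88,0,0,0,-1,-2.8,1,88,0,0,0,-1,-2.8,1,88,0,0,0,-1,-2.8,1,88,0,0,0],
)

```text
t: 8.2
eef_pos: [485.1, 17.7, 62.8]
tcp_rot: [-3.141, 0.0, -1.767]
ft_force: [0.0, 3.4, 5.8]
opening: 0.561
```

Request:
arm_command(
  motion=[-1,0,0,0,0,0,-4,-1,0,0,0,0,0,-10,-1,0,0,0,0,0,-17,-1,0,0,0,0,0,-24,-1,0,0,0,0,0,-31,-1,0,0,0,0,0,-38,-1,0,0,0,0,0,-45,-1,0,0,0,0,0,-52,-1,0,0,0,0,0,-59,-1,0,0,0,0,0,-66,-1,0,0,0,0,0,-73,-1,0,0,0,0,0,-80,-1,0,0,0,0,0,-87,-1,0,0,0,0,0,-94,-1,0,0,0,0,0,-101,-1,0,0,0,0,0,-107,-1,0,0,0,0,0,-110,-1,0,0,0,0,0,-110],
)

```text
t: 10.0
eef_pos: [485.3, 18.1, 62.9]
tcp_rot: [-3.141, -0.001, 0.154]
ft_force: [-0.2, 6.9, 8.3]
opening: 0.565
```

Run:
```python
from h import *
np.set_printoptions(suppress=True,precision=2)
s=env.state(); print(s)
q,d=env.read_camera("wrist"); p,_=env.read_camera("scene"); t,_=env.read_camera("top")
cv2.imwrite("pics/v3.png",np.hstack([cv2.resize(p[130:250,220:360,::-1],(400,343)),cv2.resize(q[:,:,::-1],(400,343))]))
```

```text
{'t': 10.0, 'joints': array([-0.1 ,  0.53,  2.04,  0.  ,  0.57, -0.25]), 'qvel': array([-0.  ,  0.  ,  0.  , -0.  ,  0.  ,  0.05]), 'tau': array([ -3.4 , -48.11, -12.84,  -0.89,  -0.13,  -0.69]), 'eef_pos': array([485.25,  18.1 ,  62.9 ]), 'tcp_rot': array([-3.14, -0.  ,  0.15]), 'ft_force': array([-0.2,  6.9,  8.3]), 'moment': array([ 1.21, -0.15,  0.03]), 'opening': 0.5652546416836184}
```

View pics/v3.png

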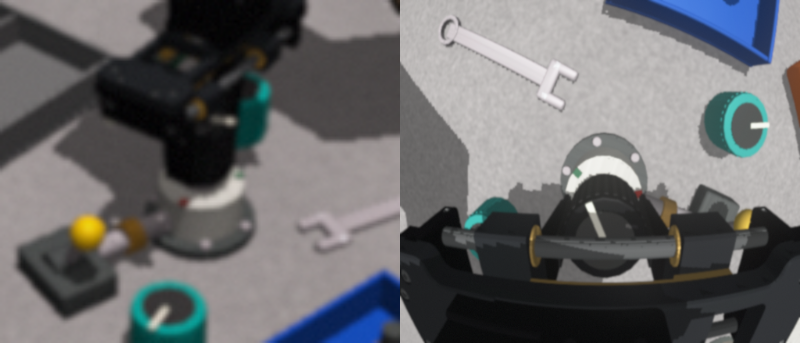

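Request:
arm_command(
  motion=[-1,0,0,0,0,0,-6,-1,0,0,0,0,0,-12,-1,0,0,0,0,0,-18,-1,0,0,0,0,0,-22,-1,0,0,0,0,0,-25,-1,0,0,0,0,0,-25,-1,0,0,0,0,0,-25],
)

```text
t: 10.85
eef_pos: [485.1, 18.1, 62.9]
tcp_rot: [-3.142, -0.001, 0.589]
ft_force: [0.7, 7.0, 7.5]
opening: 0.565
```

Run:
```python
from h import *
np.set_printoptions(suppress=True,precision=2)
s=env.state(); print(s["tcp_rot"],s["ft_force"],s["moment"],s["tau"][5])
q,d=env.read_camera("wrist")
cv2.imwrite("pics/v4.png",cv2.resize(q[120:300,150:390,::-1],None,fx=3,fy=3))
```

```text
[-3.14 -0.    0.59] [0.7  7.   7.54] [ 1.23 -0.04  0.02] -0.027496127877384424
```

View pics/v4.png

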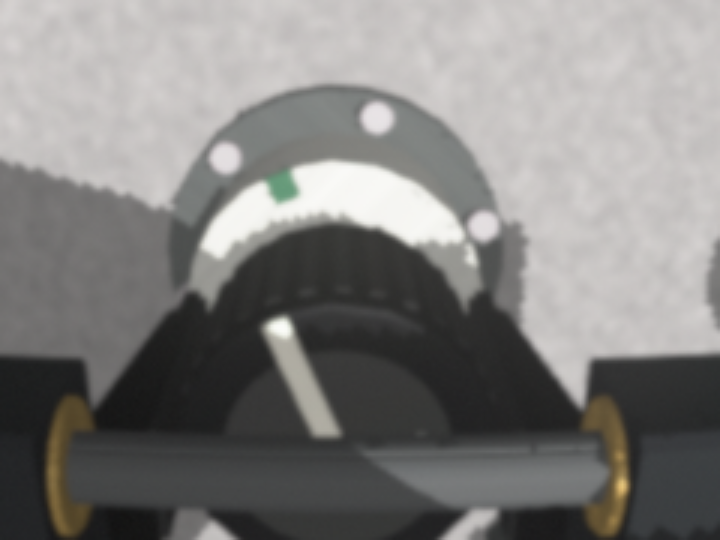

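By both estimates (pointer at about 2.80, and wrist torque dropped to 0) the cap is free. I'll test with a small lift.

Request:
arm_command(
  motion=[-1,0,0,-2,0,0,0,-1,0,0,-4,0,0,0,-1,0,0,-6,0,0,0,-1,0,0,-6,0,0,0],
)

```text
t: 11.3
eef_pos: [484.4, 17.8, 68.4]
tcp_rot: [-3.141, 0.001, 0.589]
ft_force: [-1.2, 3.3, 0.7]
opening: 0.562
```

Request:
arm_command(
  motion=[-1,0,0,-10,0,0,0,-1,0,0,-25,0,0,0,-1,0,0,-40,0,0,0,-1,0,0,-55,0,0,0,-1,0,0,-70,0,0,0,-1,0,0,-85,0,0,0,-1,0,0,-85,0,0,0,-1,0,0,-85,0,0,0],
)

```text
t: 12.1
eef_pos: [485.0, 17.4, 153.7]
tcp_rot: [3.141, -0.0, 0.589]
ft_force: [-0.4, -0.2, -1.0]
opening: 0.56
```

Run:
```python
from h import *
np.set_printoptions(suppress=True,precision=2)
s=env.state(); print(s["eef_pos"],s["tcp_rot"],s["ft_force"],s["joints"],s["t"])
q,d=env.read_camera("wrist"); p,_=env.read_camera("scene"); t,td=env.read_camera("top")
cv2.imwrite("pics/v5.png",np.hstack([cv2.resize(p[:,:,::-1],(400,300)),cv2.resize(q[:,:,::-1],(400,300))]))
for y in (-.117,.589,.2): print(plan([566.7,349.6,150],y))
# tray via top depth
c=env.calibration("top");M=c["cam_to_world"]
V,U=np.mgrid[0:384,0:512]; W=(np.stack([(U-c["cx"])/c["fx"],(V-c["cy"])/c["fy"],np.ones(U.shape)],-1)*td[...,None])@M[:3,:3].T+M[:3,3]
hsv=cv2.cvtColor(t,cv2.COLOR_RGB2HSV); b=(hsv[...,0]>105)&(hsv[...,0]<125)&(hsv[...,1]>150)&(abs(W[...,2]-40)<5)&(U<215)&(U>60)&(V>140)&(V<250)
print(b.sum(),cv2.minAreaRect(W[b][:,:2].astype(np.float32)))
```

```text
[484.96  17.45 153.72] [ 3.14 -0.    0.59] [-0.39 -0.21 -1.03] [-0.1   0.38  1.96 -0.    0.8  -0.69] 12.1
[252.7, -230.5, 2.8, -0.0, 0.1, 40.5]
[252.7, -230.5, 2.8, -0.0, 0.1, -0.0]
[252.7, -230.5, 2.8, -0.0, 0.1, 22.3]
465 ((556.93701171875, 291.7012023925781), (247.61370849609375, 167.95941162109375), 83.27832794189453)
```

View pics/v5.png

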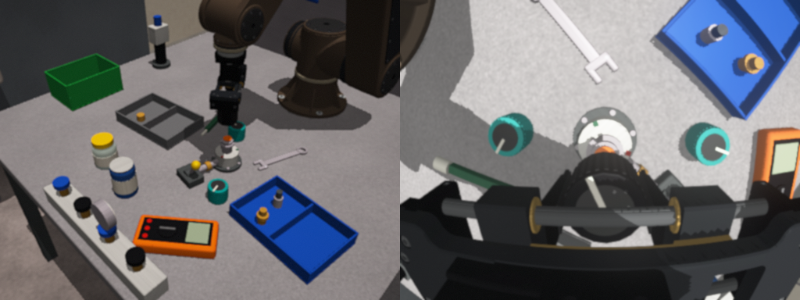

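Request:
arm_command(
  motion=[-1,15,-14,0,0,0,3,-1,45,-41,0,0,0,8,-1,80,-73,0,0,0,13,-1,115,-105,0,0,0,18,-1,150,-137,0,0,0,24,-1,185,-169,0,0,0,30,-1,215,-197,0,0,0,35,-1,240,-219,0,0,0,40,-1,253,-231,0,0,0,40,-1,253,-231,0,0,0,40,-1,253,-231,0,0,0,40,-1,253,-231,0,0,0,40],
)

```text
t: 13.45
eef_pos: [566.8, 349.2, 153.2]
tcp_rot: [3.141, 0.001, -0.11]
ft_force: [0.4, 0.8, -2.0]
opening: 0.565
```

Run:
```python
from h import *
np.set_printoptions(suppress=True,precision=2)
s=env.state(); print(s["eef_pos"],s["tcp_rot"],s["ft_force"],s["t"])
q,d=env.read_camera("wrist"); c=env.calibration("wrist"); p,_=env.read_camera("scene")
for P in [[565.6,351,5]]: 
    px=proj("wrist",P,c); print(px); cv2.circle(q,tuple(int(v) for v in px),4,(255,0,0),-1)
cv2.imwrite("pics/v6.png",np.hstack([cv2.resize(p[:,:,::-1],(400,300)),cv2.resize(q[:,:,::-1],(400,300))]))
M=c["cam_to_world"]
V,U=np.mgrid[0:384,0:512]; x=(U-c["cx"])/c["fx"]; y=(V-c["cy"])/c["fy"]; r=np.hypot(x,y)+1e-9
W=(np.stack([x/r*np.tan(r),y/r*np.tan(r),np.ones_like(r)],-1)*d[...,None])@M[:3,:3].T+M[:3,3]
m=(d>0)&(W[...,2]>170)&(np.hypot(W[...,0]-s["eef_pos"][0],W[...,1]-s["eef_pos"][1])<24); print("crown z",m.sum(),np.percentile(W[m][:,2],[10,50,90]))
print(plan([565.6,351,40],-.117),plan([565.6,351,10],-.117))
```

```text
[566.77 349.22 153.18] [ 3.14  0.   -0.11] [ 0.39  0.78 -2.01] 13.45
[260.69 176.69]
crown z 4428 [194.64 195.69 246.63]
[-1.6, -1.6, 113.6, 0.0, 0.0, 0.4] [-1.6, -1.6, 143.6, 0.0, 0.0, 0.4]
```

View pics/v6.png

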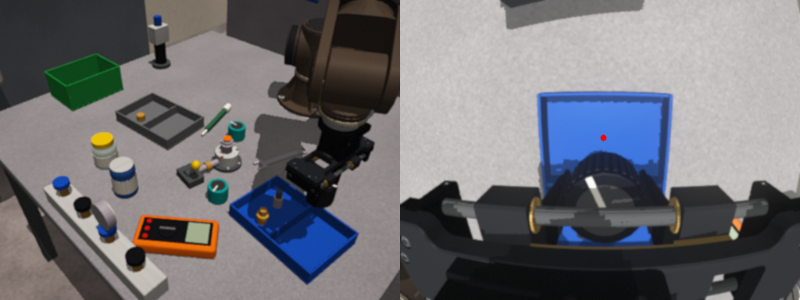

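The cap is held upright over the empty compartment, with its crown 42.5 mm above the TCP. It should therefore seat at TCP z of about 8.5.

Request:
arm_command(
  motion=[-1,-1.5,-1.5,25,0,0,0,-1,-1.5,-1.5,60,0,0,0,-1,-1.5,-1.5,95,0,0,0,-1,-1.5,-1.5,120,0,0,0,-1,-1.5,-1.5,132,0,0,0,-1,-1.5,-1.5,138,0,0,0,-1,-1.5,-1.5,141,0,0,0,-1,-1.5,-1.5,141,0,0,0,-1,-1.5,-1.5,141,0,0,0],
)

```text
t: 14.45
eef_pos: [566.1, 352.1, 13.7]
tcp_rot: [-3.141, -0.001, -0.109]
ft_force: [-0.1, -0.6, -1.4]
opening: 0.561
```

Request:
arm_command(
  motion=[-1,0,0,1,0,0,0,-1,0,0,2,0,0,0,-1,0,0,2,0,0,0],
)

```text
t: 14.75
eef_pos: [565.7, 351.9, 10.7]
tcp_rot: [-3.142, -0.0, -0.109]
ft_force: [-0.2, 0.4, -2.1]
opening: 0.563
```

Request:
arm_command(
  motion=[-1,0,0,1,0,0,0,-1,0,0,1,0,0,0,-1,0,0,1,0,0,0],
)

```text
t: 15.05
eef_pos: [565.6, 351.9, 9.5]
tcp_rot: [3.141, 0.0, -0.109]
ft_force: [0.1, 0.5, -0.9]
opening: 0.563
```

Request:
arm_command(
  motion=[-1,0,0,1,0,0,0,-1,0,0,1,0,0,0,-1,0,0,1,0,0,0],
)

```text
t: 15.35
eef_pos: [565.7, 352.0, 8.9]
tcp_rot: [-3.141, -0.0, -0.109]
ft_force: [-1.2, -1.8, 2.9]
opening: 0.563
```

Request:
arm_command(
  motion=[-1,0,0,0.6,0,0,0,-1,0,0,0.6,0,0,0],
)

```text
t: 15.55
eef_pos: [565.7, 352.0, 8.9]
tcp_rot: [-3.141, -0.0, -0.109]
ft_force: [-3.9, -2.4, 9.8]
opening: 0.56
```

The cap is seated, with the force rising and z no longer dropping. I'll release it with a partial opening and go straight up.

Request:
arm_command(
  motion=[0.3,0,0,0,0,0,0,0.5,0,0,0,0,0,0,0.6,0,0,0,0,0,0,0.6,0,0,0,0,0,0,0.6,0,0,0,0,0,0,0.6,0,0,0,0,0,0,0.6,0,0,-10,0,0,0,0.6,0,0,-30,0,0,0,0.6,0,0,-60,0,0,0,0.6,0,0,-100,0,0,0,0.6,0,0,-140,0,0,0,0.6,0,0,-180,0,0,0,0.6,0,0,-200,0,0,0,0.6,0,0,-200,0,0,0],
)

```text
t: 16.95
eef_pos: [566.5, 352.4, 212.3]
tcp_rot: [-3.138, -0.005, -0.109]
ft_force: [-0.4, -0.3, 0.5]
opening: 0.799
```

Run:
```python
from h import *
np.set_printoptions(suppress=True,precision=2)
s=env.state(); print(s["eef_pos"],s["tcp_rot"],s["ft_force"],s["t"],s["opening"])
q,d=env.read_camera("wrist"); c=env.calibration("wrist"); p,_=env.read_camera("scene"); t,_=env.read_camera("top"); 
cv2.imwrite("pics/v7.png",np.hstack([cv2.resize(p[:,:,::-1],(400,300)),cv2.resize(q[:,:,::-1],(400,300))])); cv2.imwrite("pics/t7.png",t[:,:,::-1])
M=c["cam_to_world"]
V,U=np.mgrid[0:384,0:512]; x=(U-c["cx"])/c["fx"]; y=(V-c["cy"])/c["fy"]; r=np.hypot(x,y)+1e-9
W=(np.stack([x/r*np.tan(r),y/r*np.tan(r),np.ones_like(r)],-1)*d[...,None])@M[:3,:3].T+M[:3,3]
m=(d>0)&(W[...,2]>42)&(W[...,2]<70)&(np.hypot(W[...,0]-566,W[...,1]-351)<45); print("crown",m.sum(),W[m].mean(0),W[m].std(0))
for l,z in [("valve_tip",73)]:
  for n in("top","scene"): print([(atz(n,r["location"],z),round(r["confidence"],2)) for r in env.spot_point(n,l)])
```

```text
[566.54 352.43 212.32] [-3.14 -0.01 -0.11] [-0.39 -0.29  0.53] 16.95 0.7991073331195622
crown 1653 [564.49 350.79  48.41] [13.15 13.49  1.19]
[(array([370.75, 116.64,  73.  ]), 0.73), (array([614.79,  29.14,  73.  ]), 0.5)]
[(array([620.5 ,  32.14,  73.  ]), 0.65), (array([649.98, 272.39,  73.  ]), 0.17)]
```

View pics/v7.png

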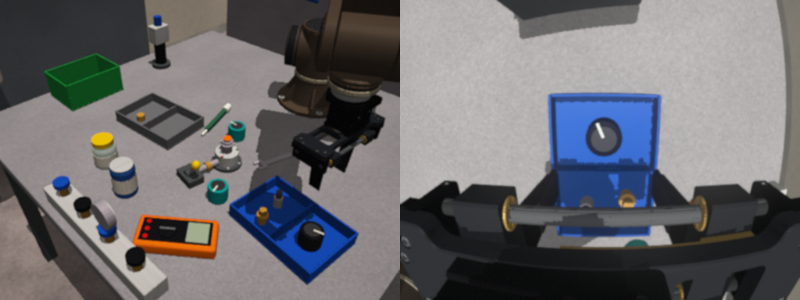

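View pics/t7.png

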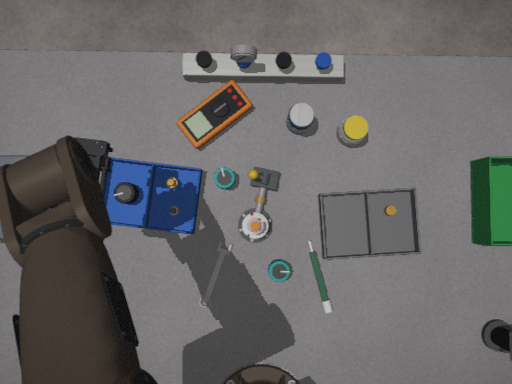

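```bash
python3 -c "
from cell import env
print(env.job_done(), env.state()['t'])"
```

```text
the job is handed in; nothing more can be done
the job is handed in; nothing more can be done
```

The lever is over at its other stop and the black cap is standing crown up in the tray's empty compartment. I handed the job in at about 17 s.

- **Lever:** I pushed it across until the contact force rose to about 15 N against the hard stop. The wrist camera put the knob at (613, 23) against a predicted (612, 24.5). The final top and scene images also show it on the +y side, at (615, 29) and (620, 32), so the cameras disagree by up to about 10 mm.
- **Cap:** One grip was enough. I turned it about 135° anticlockwise, to roughly 2.8 rad. It lifted off without resistance.
- **Placing:** I lowered it onto the tray floor until contact, at about 10 N, then released it.
- **Last checks:** The crown is level near the compartment's centre, at (564, 351). Its height read 48 mm where about 51 mm was expected, which I put down to camera error. Nothing else on the bench appears moved, and the gripper is clear at z = 212 mm. No check failed.

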